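# Load the slide tray and lower the scanner cover

## Robot

A 6-joint arm with a two-finger parallel gripper is mounted at the origin on the work surface. World frame = base frame: x ahead of the robot, y to its left, z up, the work surface at z = 0. Lengths are in m, angles in rad, forces in N, time in s.
With the tool pointing down it reaches from about 0.35 to 0.975 m from the base axis. Payload 4.9 kg.
Tool frame: the origin (TCP) lies midway between the tips of the shut fingers; the grasp point (between the pads) lies 19 mm behind it (ctrl.hold_point_z is the distance from the TCP to the grasp point, in m); z points along the fingers, y is the line along which they close (so a half turn about z gives the same grasp; the last joint's range is limited). The gripper opens to 85 mm and grips with 20 to 120 N. Pads are 22 mm wide; open, the fingers measure 114 mm over their backs; the gripper's body (76 mm by 85 mm) begins 54 mm behind the grasp point. The pads swing forward as they close: fully open they stand 13 mm farther back than shut.
Start: joints at [-0.119, 0.053, 1.613, -0, 1.476, -0.119], TCP at [0.625, 0, 0.231] pointing down, gripper open.
Joint ranges: [-3.01, 3.01], [-1.01, 2.22], [0.06, 2.58], [-1.02, 4.17], [0.09, 2.62], [-3.14, 3.14]. Speed limits (rad/s): [2.57, 2.57, 3.14, 3.14, 3.14, 3.14].

## Interface

Orientations are given as a rotation vector (axis times angle).
In Python, from station import status, viewer, finish_job, ctrl gives the robot as it stands.
- The arm moves only by the shell command python3 -m jog 'ROWS' [FORCE]. ROWS is JSON, a list of rows, each a list of 7 numbers: the turn, a rotation vector about the tool's x, y, z each as a share of 5 degrees, from -1 to 1, then the shift along the tool's x, y, z each as a share of 30 mm, from -1 to 1, then the opening, from -1 (shut) to 1 (fully open). A call has 1 to 5 rows; each row shifts and turns the commanded pose from where the row before left it, along the tool's axes as they then stand; what a row does not reach is not made up. A row lasts 1/8 s, in which the tool goes at most 62.5 mm and 10.7 degrees, less where a joint would pass 70% of its speed; a pose out of reach is approached as far as the arm can. A call with a number of a shift or a turn outside -1 to 1 is refused whole. A call with a gripper value outside its range is refused whole. The fingers move at their own pace and stop on an object; FORCE is the grip in N (left out, the last holds). Time passes only in rows, so rows that do not move let the fingers close. It gives the time, the measured TCP pose, the force, the opening and the grip force at its end, in the units of the state.
- status.get_obs(): the state, without advancing time (a new reading comes with each control period).
- viewer.get_image(name): name is "scene" or "side" or "wrist"; returns a dict with "img" (384x512x3 uint8, red, green, blue), "fovy" (degrees; the focal length in pixels is half the picture's height over the tangent of half this angle, whatever the lens; pixels are square), "cx", "cy" (the principal point, pixels), "distortion" ([k1, k2, p1, p2, k3] as OpenCV has them; the pictures are not rectified), "rvec" (rotation vector, rad) and "tvec" (3), from world to camera coordinates, as OpenCV has them. Camera axes: x right, y down, z forward; pixel columns grow to the right and rows downward; lengths in m; the calibration is good to about 2 mm. A picture is of the moment at which its call begins. There is no depth.
- finish_job(): hands the job in; it is judged then, once.
The state is a dict: "t": time; "q": joint angles; "dq": joint speeds; "effort": joint torques, N m; "tool_pos": TCP position; "tool_rot": TCP orientation; "contact_force": force on the tool from outside, world axes, zero at the start; "wrist_torque": the same for the moment, N m; "opening": finger opening in m; "grip_force": force on a finger pad.
Only numpy, scipy, OpenCV 4.12 (cv2) and the standard library are available. Lean on these libraries where they do the work, as an engineer would, in place of code of your own. Each camera call takes 0.05 s, during which the arm holds its last target. There are 200 camera calls.

## Task

Get the slide scanner ready to run: push the loaded slide tray fully home into the scanner's slot while the cover is still up, then lower the hinged cover gently, guided all the way down and not dropped, until it rests shut. Let go, and leave the other things on the bench where they are.

Things in the scene. Friction and masses are not known exactly. Their poses are not given: they have to be found in the camera images.
- scanner: Cream slide scanner, fixed. Origin: centre of the housing's underside. Front (display) faces -x; slot and loading bed on +y. Housing x -95 to 105, y -105 to 105, 90 mm high (102 with cover shut). Bed 30 mm high, 156 wide, out to y = 215, blue guides 12 mm higher. The tray runs along y in slots (3 mm side play) under a crossbar over the slot mouth (z 70 to 90) to a stop wall at y = -85.
- tray: Loose black slide tray, about 350 g, 126 (x) x 170 (y) x 6 mm, four glass slides fixed on it. It lies in the guides of the bed, drawn out 60 to 100 mm towards the scanner's +y, axes parallel to the scanner's. Origin: centre of the plate's underside. A 40 mm wide neck at its +y end carries an upright orange handle plate. Resists sliding by some 2 to 4 N.
- tray_handle (a point): On the orange handle plate's centre line, 14 mm below its top edge; 151 mm along +y from the tray's origin and 34 mm above it. The plate is 60 (x) by 12 (y) mm, 48 mm tall from the tray's underside. Its outer face (+y) is flat and free to push towards the scanner's -y.
- tray_home (a point): Fixed point of the scanner, axes as the scanner's: the tray's origin lies here when the tray is fully home against the stop wall (the handle plate then still stands 40 mm outside the housing).
- cover (a joint): Angle of the hinged cover, rad: 0 = shut on its stop (level), grows as it is raised; starts at 1.2 to 1.4 (nearly upright), upper stop at 1.5. A stiff hinge holds it above about 1 rad; lower than that it falls shut by itself unless held. 1 to 3 N at the tab moves or holds it.
- hinge (a point): Point on the hinge axis, fixed to the scanner, axes as the scanner's: the hinge runs along the scanner's y, at x = 85 mm, 96.5 mm above the bench. The cover is a 12 mm thick plate, 200 mm wide (y) and 175 mm long from the hinge, with an amber window; shut, it points to the scanner's -x.
- cover_tab (a point): Grip point of the blue tab at the middle of the cover's free edge, 215 mm from the hinge axis, in the plate's mid-plane. Tab 28 mm wide (along y), 14 thick, from 175 to 240 mm from the hinge. Nearly upright at first: pinch it from above across the 28 mm, fingers closing along the scanner's y; the cover then swivels between the pads while the tool keeps pointing down.
- slide_box: Bystander: loose blue and white slide box, 102 x 172 x 35 mm, on the bench beyond the scanner's -y side. Origin: centre of underside.
- stain_bottle: Bystander: loose amber bottle with yellow cap, 60 mm diameter, 130 mm high. Origin: centre of underside.
- beaker: Bystander: loose glass beaker, 76 mm diameter, 95 mm high. Origin: centre of underside.
- specimen_jar: Bystander: loose glass jar with yellow lid, 64 mm diameter, 90 mm high, behind the scanner (+x side). Origin: centre of underside.
- petri_stack: Bystander: two stacked clear dishes (one solid piece), 90 mm diameter, 32 mm high, behind the loading bed (+x side). Origin: centre of underside.

How it is judged:
By the outcome, as a careful person would: the job done as asked, in the order asked, and still so for the second after the job is handed in, with the robot touching nothing.
It also fails if it takes over 64 s, if anything falls off the work surface, if the arm or the gripper's body presses on something with over 40 N, if the wrist force passes 120 N, or if a joint passes its speed limit or range.

## Working session

There is one attempt and no reset: what is moved stays moved. The work goes in short steps, Python scripts to look and compute and a shell command to move; the robot and the scene stay as the last step left them, time stands still between calls to the robot, and variables do not carry over. Pictures are saved under pics/ and viewed, at most 10 in all, crops included, and the job is handed in when it is done.

```bash
mkdir -p pics; python3 - <<'E'
from station import status, viewer
import cv2,pickle
o=status.get_obs();print(o)
d={}
for n in("scene","side"):
    v=viewer.get_image(n);d[n]=v
    cv2.imwrite(f"pics/{n}0.png",cv2.resize(v["img"][:,:,::-1],(800,600),interpolation=cv2.INTER_CUBIC))
    print(n,{k:v[k] for k in v if k!="img"})
pickle.dump(d,open("v0.pkl","wb"))
E
```

```text
{'t': 0.0, 'q': array([-1.19015019e-01,  5.33736888e-02,  1.61429064e+00,  3.66058351e-06,
        1.47599449e+00, -1.19018005e-01]), 'dq': array([ 0.00125776, -0.00185516,  0.0009227 ,  0.00054556, -0.00264693,
        0.00087015]), 'effort': array([ 2.70554956e-04, -3.93670499e+01, -3.70175600e+01, -1.62778279e-04,
        6.93513779e-03, -6.06393527e-06]), 'tool_pos': array([6.24379913e-01, 6.62049264e-05, 2.30054588e-01]), 'tool_rot': array([-2.22028806e+00, -2.22029391e+00,  2.00067653e-03]), 'contact_force': array([0.32235423, 0.65624553, 0.31054599]), 'wrist_torque': array([-0.01743509,  0.00863564,  0.05024002]), 'grip_force': 0.0, 'opening': 0.08557270415937715}
scene {'fovy': 43.21098766906104, 'cx': 247.04850332344748, 'cy': 188.0452537880825, 'distortion': array([-0.20146185,  0.        ,  0.        ,  0.        ,  0.        ]), 'rvec': array([ 1.81277131,  1.93583376, -0.63651623]), 'tvec': array([ 0.06418224, -0.42529436,  1.78119444])}
side {'fovy': 44.379980195811115, 'cx': 251.98276607846068, 'cy': 184.1492037519193, 'distortion': array([-0.1359975,  0.       ,  0.       ,  0.       ,  0.       ]), 'rvec': array([ 2.26522347, -0.1136264 ,  0.06831101]), 'tvec': array([-0.62420827,  0.07191967,  1.54035958])}
```

View pics/scene0.png

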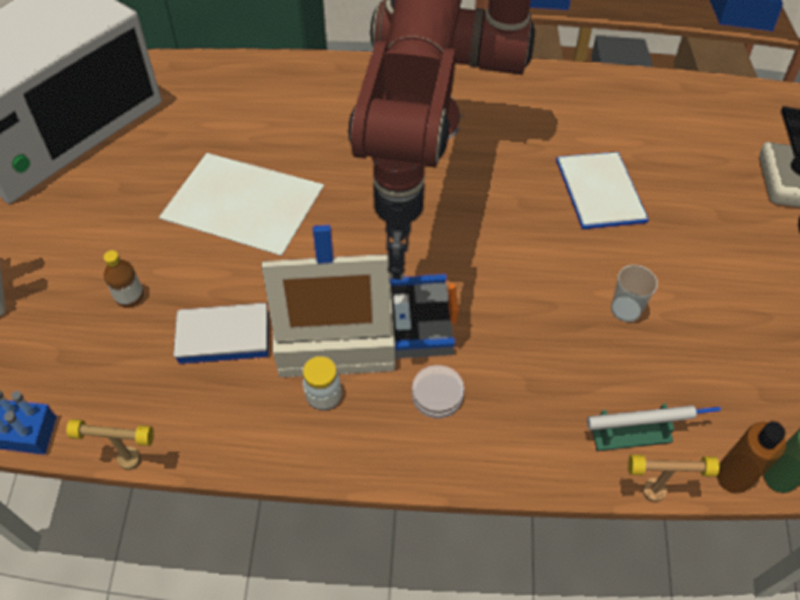

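View pics/side0.png

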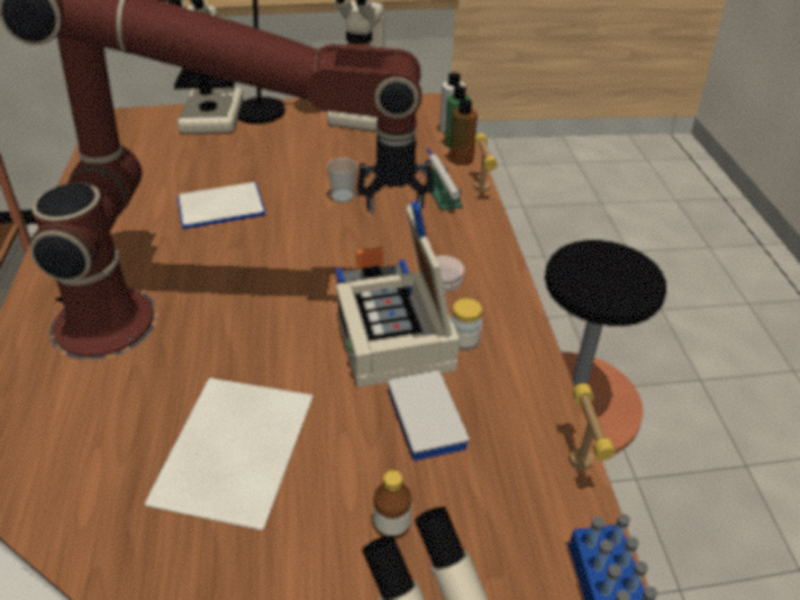

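The scene view shows the scanner at about (330,310) with the cover up, its blue tab at (323,240) and the orange handle at (455,300). The side view shows the scanner at (400,320), the tab at (416,215) and the handle at (370,258). I'll zoom in on both to pick pixels.

```bash
python3 - <<'E'
import cv2,pickle
d=pickle.load(open("v0.pkl","rb"))
for n,(x0,y0,x1,y1) in {"scene":(160,135,305,243),"side":(205,122,315,247)}.items():
    s=min(800/(x1-x0),600/(y1-y0)); s=4.8 if n=="side" else 5.5
    im=cv2.resize(d[n]["img"][y0:y1,x0:x1,::-1],None,fx=s,fy=s,interpolation=cv2.INTER_CUBIC)
    for x in range(x0-x0%10+10,x1,10):
        X=int((x+.5-x0)*s);cv2.line(im,(X,0),(X,im.shape[0]),(0,255,255) if x%50==0 else (120,160,0),1);cv2.putText(im,str(x),(X+1,9),0,.35,(255,255,255),1)
    for y in range(y0-y0%10+10,y1,10):
        Y=int((y+.5-y0)*s);cv2.line(im,(0,Y),(im.shape[1],Y),(0,255,255) if y%50==0 else (120,160,0),1);cv2.putText(im,str(y),(0,Y-1),0,.35,(255,255,255),1)
    cv2.imwrite(f"pics/{n}1.png",im);print(im.shape)
E
```

```text
(594, 798, 3)
(600, 528, 3)
```

View pics/scene1.png

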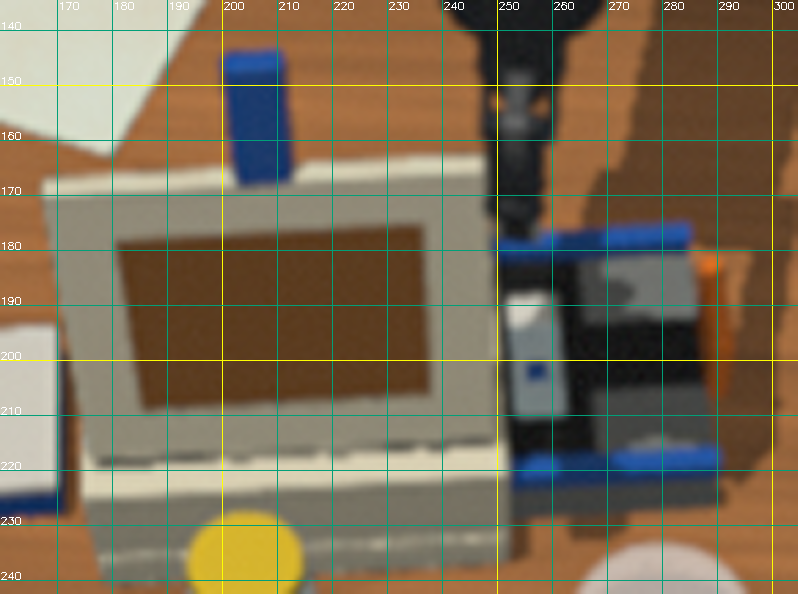

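View pics/side1.png

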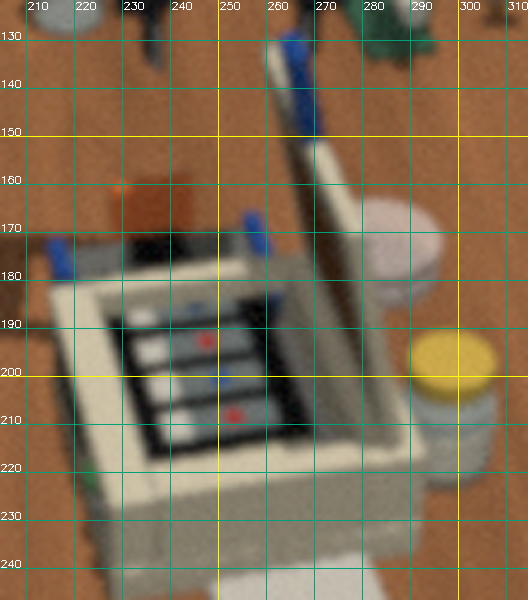

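```bash
cat > fit.py <<'E'
import cv2,pickle,numpy as np
from scipy.optimize import least_squares
d=pickle.load(open("v0.pkl","rb"))
def proj(P,v):
    f=192/np.tan(np.radians(v["fovy"])/2)
    K=np.array([[f,0,v["cx"]],[0,f,v["cy"]],[0,0,1.]])
    return cv2.projectPoints(np.array(P,float).reshape(-1,1,3),v["rvec"],v["tvec"],K,v["distortion"])[0].reshape(-1,2)
def cov(l,y,n,a): return [85-l*np.cos(a)+n*np.sin(a),y,96.5+l*np.sin(a)+n*np.cos(a)]
def W(p,P):
    c,s=np.cos(p[2]),np.sin(p[2]); P=np.array(P)/1000
    return np.c_[p[0]+c*P[:,0]-s*P[:,1],p[1]+s*P[:,0]+c*P[:,1],P[:,2]]
def T(p,x,y,z): return [x,y+p[4]*1000,z+p[5]*1000]
obs=[("scene","F",(105,-105,90),(174.5,225)),("scene","F",(105,105,90),(252,221.3)),("scene","F",(105,105,0),(252,237)),
("scene","C",(175,-100,6),(167.5,170.5)),("scene","C",(175,100,6),(247.3,166)),("scene","C",(175,-100,-6),(167.2,167.2)),("scene","C",(175,100,-6),(247,162.7)),
("scene","C",(240,-14,-7),(198.3,144.7)),("scene","C",(240,14,-7),(208.7,144)),("scene","C",(240,14,7),(209,147.5)),
("scene","F",(78,215,0),(290.8,226.5)),("scene","F",(78,215,30),(290.5,220)),("scene","F",(-78,215,42),(284.5,175)),
("scene","T",(30,157,48),(291,206)),("scene","T",(-30,157,48),(288,181)),
("side","F",(-95,105,90),(215.5,181.5)),("side","F",(-95,-105,90),(227.5,227.5)),("side","F",(105,-105,90),(291,217)),("side","F",(105,-105,0),(290,238)),("side","F",(-95,-105,0),(228,246)),
("side","T",(-30,145,48),(228,160)),("side","T",(30,145,48),(243.5,158.5)),("side","C",(175,-100,6),(273,150)),("side","C",(240,-14,7),(267,129.5))]
def pts(p): return W(p,[q if k=="F" else cov(*q,p[3]) if k=="C" else T(p,*q) for _,k,q,_ in obs])
def res(p):
    w=pts(p); return np.concatenate([proj(w[i],d[o[0]])[0]-o[3] for i,o in enumerate(obs)])
if __name__=="__main__":
    r=least_squares(res,[.65,-.2,0,1.3,.08,.03],loss="soft_l1",x_scale=[.01,.01,.02,.05,.01,.01])
    p=r.x;print("x y yaw cover tray_y tray_z",p.round(4))
    for o,e in zip(obs,res(p).reshape(-1,2)): print(o[:3],e.round(1))
    for n,q in dict(tab=cov(215,0,0,p[3]),handle=T(p,0,151,34),hpush=T(p,0,157,34),hinge=(85,0,96.5),tabshut=cov(215,0,0,0)).items(): print(n,W(p,[q])[0].round(4))
    # independent two-view triangulation of tab end & handle top-left
    np.save("p.npy",p)
E
python3 fit.py
```

```text
x y yaw cover tray_y tray_z [ 0.6086 -0.1197  0.1288  1.3845  0.0633  0.0337]
('scene', 'F', (105, -105, 90)) [-0.7  0.1]
('scene', 'F', (105, 105, 90)) [-0.2 -0.4]
('scene', 'F', (105, 105, 0)) [-0.1  0.6]
('scene', 'C', (175, -100, 6)) [-1.  -0.2]
('scene', 'C', (175, 100, 6)) [ 0.9 -0.2]
('scene', 'C', (175, -100, -6)) [-0.4 -0.1]
('scene', 'C', (175, 100, -6)) [ 0.9 -0.1]
('scene', 'C', (240, -14, -7)) [ 1.  -0.6]
('scene', 'C', (240, 14, -7)) [ 2.4 -0.5]
('scene', 'C', (240, 14, 7)) [ 2.1 -0.4]
('scene', 'F', (78, 215, 0)) [-1.4  0.7]
('scene', 'F', (78, 215, 30)) [-0.5  1.7]
('scene', 'F', (-78, 215, 42)) [-0.   0.4]
('scene', 'T', (30, 157, 48)) [ 0.1 -8.7]
('scene', 'T', (-30, 157, 48)) [ 0.8 -0.8]
('side', 'F', (-95, 105, 90)) [-1.7 -0.2]
('side', 'F', (-95, -105, 90)) [-1.1 -0.7]
('side', 'F', (105, -105, 90)) [ 2.  -0.9]
('side', 'F', (105, -105, 0)) [ 1.  -0.7]
('side', 'F', (-95, -105, 0)) [-0.9  2. ]
('side', 'T', (-30, 145, 48)) [-0.4  1.7]
('side', 'T', (30, 145, 48)) [1.3 0.9]
('side', 'C', (175, -100, 6)) [ 7.4 19.3]
('side', 'C', (240, -14, 7)) [2. 3.]
tab [ 0.6534 -0.1139  0.3078]
handle [0.581  0.0928 0.0677]
hpush [0.5803 0.0988 0.0677]
hinge [ 0.6929 -0.1088  0.0965]
tabshut [ 0.4796 -0.1364  0.0965]
```

```bash
sed -i 's/("scene","T",(30,157,48),(291,206)),//; s/("side","C",(175,-100,6),(273,150))/("side","C",(175,-100,6),(279,169.5))/; s/,("side","C",(240,-14,7),(267,129.5))//' fit.py; python3 fit.py; python3 - <<'E'
from fit import *
p=np.load("p.npy")
tiles=[]
for n,(x0,y0,x1,y1) in {"scene":(160,135,300,245),"side":(205,122,300,247)}.items():
    s=600/125 if n=="side" else 5.
    s=3.3
    im=cv2.resize(d[n]["img"][y0:y1,x0:x1,::-1],None,fx=s,fy=s,interpolation=cv2.INTER_CUBIC)
    def poly(P,c):
        q=(proj(W(p,P),d[n])+.5-[x0,y0])*s
        cv2.polylines(im,[q.round().astype(int)],True,c,1,cv2.LINE_AA)
    a=p[3]
    for z in(0,90): poly([(-95,-105,z),(105,-105,z),(105,105,z),(-95,105,z)],(0,255,0))
    poly([(-78,105,42),(-78,215,42),(78,215,42),(78,105,42)],(0,255,255))
    for k in(-6,6): poly([cov(175,-100,k,a),cov(175,100,k,a),cov(0,100,k,a),cov(0,-100,k,a)],(255,0,255))
    for k in(-7,7): poly([cov(175,-14,k,a),cov(240,-14,k,a),cov(240,14,k,a),cov(175,14,k,a)],(255,255,255))
    for y in(145,157): poly([T(p,-30,y,48),T(p,30,y,48),T(p,30,y,0),T(p,-30,y,0)],(0,0,255))
    poly([T(p,-63,-85,6),T(p,63,-85,6),T(p,63,85,6),T(p,-63,85,6)],(255,255,0))
    tiles.append(cv2.copyMakeBorder(im,0,420-im.shape[0],0,0,cv2.BORDER_CONSTANT))
im=np.hstack(tiles);print(im.shape);cv2.imwrite("pics/ov.png",im)
E
```

```text
x y yaw cover tray_y tray_z [ 0.6083 -0.1203  0.1305  1.3885  0.0628  0.0376]
('scene', 'F', (105, -105, 90)) [-0.9  0.1]
('scene', 'F', (105, 105, 90)) [-0.4 -0.6]
('scene', 'F', (105, 105, 0)) [-0.3  0.5]
('scene', 'C', (175, -100, 6)) [-1.2 -0. ]
('scene', 'C', (175, 100, 6)) [ 0.7 -0.1]
('scene', 'C', (175, -100, -6)) [-0.6  0. ]
('scene', 'C', (175, 100, -6)) [ 0.7 -0.1]
('scene', 'C', (240, -14, -7)) [ 0.8 -0.4]
('scene', 'C', (240, 14, -7)) [ 2.2 -0.4]
('scene', 'C', (240, 14, 7)) [ 1.9 -0.2]
('scene', 'F', (78, 215, 0)) [-1.6  0.5]
('scene', 'F', (78, 215, 30)) [-0.7  1.5]
('scene', 'F', (-78, 215, 42)) [-0.3  0.2]
('scene', 'T', (-30, 157, 48)) [ 0.5 -1.8]
('side', 'F', (-95, 105, 90)) [-1.8  0. ]
('side', 'F', (-95, -105, 90)) [-1.1 -0.5]
('side', 'F', (105, -105, 90)) [ 2.  -0.8]
('side', 'F', (105, -105, 0)) [ 1.  -0.6]
('side', 'F', (-95, -105, 0)) [-0.9  2.2]
('side', 'T', (-30, 145, 48)) [-0.6  1. ]
('side', 'T', (30, 145, 48)) [1.1 0.1]
('side', 'C', (175, -100, 6)) [ 1.7 -0.2]
tab [ 0.654  -0.1143  0.3079]
handle [0.5805 0.0917 0.0716]
hpush [0.5797 0.0977 0.0716]
hinge [ 0.6926 -0.1092  0.0965]
tabshut [ 0.4794 -0.1372  0.0965]
(420, 776, 3)
```

View pics/ov.png

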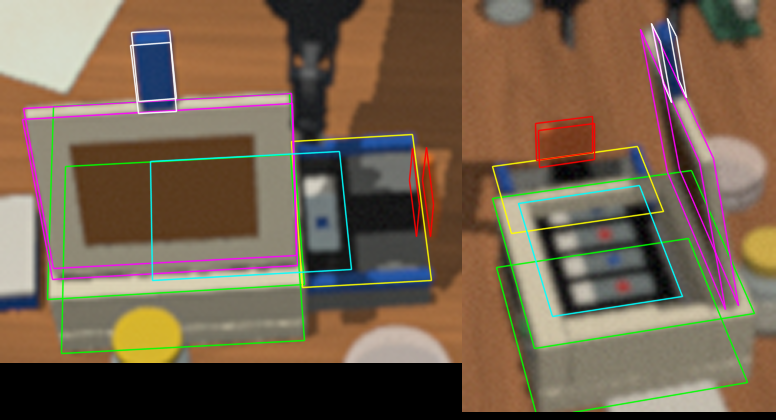

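The overlay matches both views: the cover is at about 1.39 rad, the scanner yaw is about 0.13 and the tray is drawn out about 65 mm. The handle outline sits about 2 px short in scene, so I'll check it with the wrist camera. Next I move clear of the handle and turn the tool to the scanner's axes.

```bash
python3 -m jog '[[0,0,1,1,0,0,-1],[0,0,1,1,0,0,-1],[0,0,1,1,0,0,-1],[0,0,1,1,0,0,-1],[0,0,1,0,0,0,-1]]' 40 >/dev/null
python3 -m jog '[[0,0,1,0,0,0,-1],[0,0,1,0,0,0,-1],[0,0,1,0,0,0,-1],[0,0,1,0,0,0,-1],[0,0,1,0,0,0,-1]]' >/dev/null
python3 -m jog '[[0,0,1,0,0,0,-1],[0,0,1,0,0,0,-1],[0,0,1,0,0,0,-1],[0,0,1,0,0,0,-1],[0,0,1,0,0,0,-1]]' >/dev/null
python3 -m jog '[[0,0,1,0,0,0,-1],[0,0,0.5,0,0,0,-1],[0,0,0,0,0,0,-1]]'
python3 - <<'E'
from station import status, viewer
import cv2,pickle
from fit import *
p=np.load("p.npy")
v=viewer.get_image("wrist");pickle.dump(v,open("w1.pkl","wb"))
o=status.get_obs();print(o["q"].round(2),o["tool_pos"])
R=cv2.Rodrigues(o["tool_rot"])[0];print(R.round(3))
print("scanner-frame tcp",(np.array([[np.cos(p[2]),np.sin(p[2])],[-np.sin(p[2]),np.cos(p[2])]])@(o["tool_pos"][:2]-p[:2])).round(4))
im=cv2.resize(v["img"][:,:,::-1],(768,576),interpolation=cv2.INTER_CUBIC)
for c,P in {(0,0,255):[T(p,a,y,z) for y in(145,157) for z in (48,) for a in(-30,30)],(0,255,255):[(-78,215,42),(78,215,42),(-78,105,42),(78,105,42)],(0,255,0):[(-95,105,90),(105,105,90)]}.items():
    for u in proj(W(p,P),v): 
        if abs(u).max()<2000: cv2.circle(im,tuple(int(t*1.5+.5) for t in u),4,c,1)
cv2.imwrite("pics/w1.png",im)
E
```

```text
t: 2.35
tool_pos: [0.6402, 0.1184, 0.2306]
tool_rot: [-3.135, -0.206, 0.002]
contact_force: [0.4, -0.3, 0.3]
opening: -0.0001
grip_force: 0.0
[0.07 0.11 1.55 0.   1.48 1.51] [0.6403136  0.11838346 0.23072148]
[[ 0.991  0.131 -0.001]
 [ 0.131 -0.991 -0.   ]
 [-0.001 -0.    -1.   ]]
scanner-frame tcp [0.0628 0.2325]
```

View pics/w1.png

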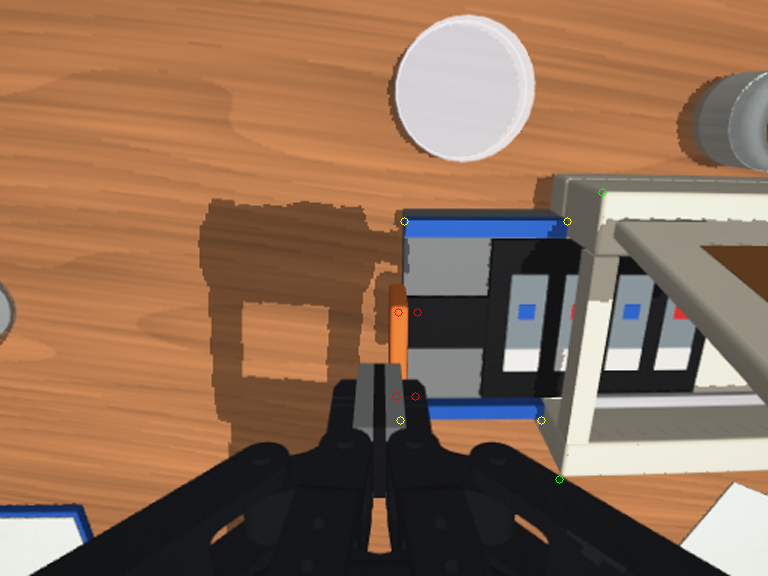

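The wrist view shows the handle top at x ≈ 390–407, about 8 px (6 mm) further out than predicted. The guides and housing agree within 2 mm: guide corner at (404,220), housing corner at (597,192). Next I shift outward and descend beside the handle.

```bash
python3 -m jog '[[0,0,0,-1,-1,0,-1],[0,0,0,-1,-0.2,0,-1],[0,0,0,-0.1,0,1,-1],[0,0,0,0,0,1,-1],[0,0,0,0,0,1,-1]]'
python3 -m jog '[[0,0,0,0,0,1,-1],[0,0,0,0,0,1,-1],[0,0,0,0,0,0.8,-1],[0,0,0,0,0,0,-1]]'
python3 - <<'E'
from station import status, viewer
import cv2
from fit import *
p=np.load("p.npy");o=status.get_obs()
print("scanner-frame tcp",(np.array([[np.cos(p[2]),np.sin(p[2])],[-np.sin(p[2]),np.cos(p[2])]])@(o["tool_pos"][:2]-p[:2])).round(4),o["tool_pos"])
v=viewer.get_image("wrist")
cv2.imwrite("pics/w2.png",v["img"][:,:,::-1])
E
```

```text
t: 3.02
tool_pos: [0.5732, 0.1459, 0.1405]
tool_rot: [3.135, 0.207, 0.001]
contact_force: [-0.8, 0.5, 0.1]
opening: 0.0002
grip_force: 0.0
t: 3.52
tool_pos: [0.5713, 0.1456, 0.0547]
tool_rot: [3.134, 0.206, -0.009]
contact_force: [0.0, 0.2, 0.2]
opening: -0.0002
grip_force: 0.0
scanner-frame tcp [-0.0021  0.2685] [0.5712968  0.14562128 0.05467525]
```

View pics/w2.png

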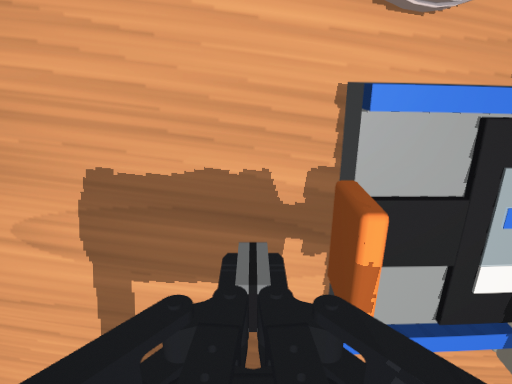

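The wrist view shows the shut fingers clear of the orange plate at (340,250), about 30 mm away and centred on it within a few mm. I'll push in short rows.

```bash
python3 -m jog '[[0,0,0,0.05,0.7,0,-1],[0,0,0,0,0.4,0,-1],[0,0,0,0,0.3,0,-1],[0,0,0,0,0.3,0,-1],[0,0,0,0,0.3,0,-1]]'
python3 -m jog '[[0,0,0,0,0.3,0,-1],[0,0,0,0,0.3,0,-1],[0,0,0,0,0.3,0,-1],[0,0,0,0,0.15,0,-1]]'
```

```text
t: 4.2
tool_pos: [0.5829, 0.0862, 0.0576]
tool_rot: [-3.135, -0.206, -0.001]
contact_force: [-0.4, 3.1, 2.5]
opening: -0.0003
grip_force: 1.4
t: 4.7
tool_pos: [0.5869, 0.0548, 0.0572]
tool_rot: [-3.135, -0.205, 0.0]
contact_force: [-0.8, 3.8, 1.4]
opening: -0.0001
grip_force: 1.4
```

```bash
python3 -m jog '[[0,0,0,0,0.1,0,-1],[0,0,0,0,0.1,0,-1],[0,0,0,0,0,0,-1]]'
python3 -m jog '[[0,0,0,0,0.1,0,-1],[0,0,0,0,0,0,-1]]'
```

```text
t: 5.08
tool_pos: [0.5875, 0.0491, 0.0571]
tool_rot: [3.134, 0.206, -0.0]
contact_force: [-0.1, 1.7, 1.2]
opening: -0.0003
grip_force: 0.6
t: 5.32
tool_pos: [0.5877, 0.049, 0.0572]
tool_rot: [-3.13, -0.205, 0.0]
contact_force: [-0.8, 11.1, 1.7]
opening: -0.0003
grip_force: 5.4
```

```bash
python3 -m jog '[[0,0,0,0,0.07,0,-1],[0,0,0,0,0.05,0,-1],[0,0,0,0,0,0,-1]]'
python3 -m jog '[[0,0,0,0,-0.4,0,-1],[0,0,0,0,-1,0,-1],[0,0,0,0,-1,-1,-1],[0,0,0,0,0,-1,-1],[0,0,0,0,0,-1,-1]]'
python3 - <<'E'
from station import viewer
import cv2,pickle
v=viewer.get_image("wrist");pickle.dump(v,open("w3.pkl","wb"))
cv2.imwrite("pics/w3.png",v["img"][:,:,::-1])
E
```

```text
t: 5.7
tool_pos: [0.5877, 0.0488, 0.0573]
tool_rot: [-3.123, -0.205, 0.001]
contact_force: [-1.7, 22.4, 4.3]
opening: -0.0001
grip_force: 10.9
t: 6.32
tool_pos: [0.5787, 0.1141, 0.1476]
tool_rot: [3.133, 0.206, -0.001]
contact_force: [0.5, -0.5, -0.0]
opening: 0.0001
grip_force: 0.0
```

View pics/w3.png

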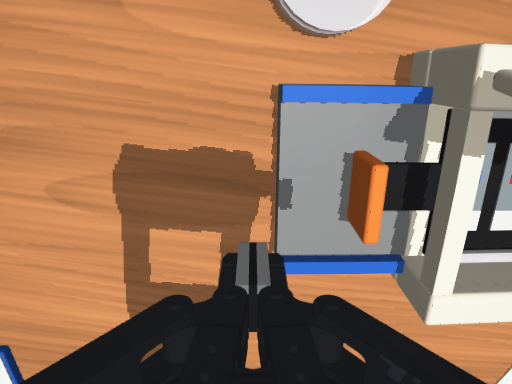

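The wrist view shows the handle plate at (367,195), standing about 40 mm outside the housing. The force rose to 22 N with no motion, so the tray is home. Next I go up and over to the tab with the gripper open.

```bash
python3 -m jog '[[0,0,0,0,0,-1,-1],[0,0,0,0,0,-1,-1],[0,0,0,0,0,-1,-1],[0,0,0,0,0,-1,0],[0,0,0,0,0,-1,1]]' >/dev/null
python3 -m jog '[[0,0,0,0,0,-1,1],[0,0,0,0,0,-1,1],[0,0,0,0,0,-1,1],[0,0,0,0,0.6,-0.6,1],[0,0,0,0.5,1,0,1]]' >/dev/null
python3 -m jog '[[0,0,0,0.5,1,0,1],[0,0,0,0.5,1,0,1],[0,0,0,0,1,0,1],[0,0,0,0,1,0,1],[0,0,0,0,0,0,1]]'
cat > tab.py <<'E'
from station import status, viewer
from fit import *
p=np.load("p.npy");o=status.get_obs();v=viewer.get_image("wrist")
print("scanner-frame tcp",(np.array([[np.cos(p[2]),np.sin(p[2])],[-np.sin(p[2]),np.cos(p[2])]])@(o["tool_pos"][:2]-p[:2])).round(4),o["tool_pos"].round(4),o["opening"])
h=cv2.cvtColor(v["img"],cv2.COLOR_RGB2HSV)
m=cv2.inRange(h,(105,120,40),(130,255,255))
n,l,s,c=cv2.connectedComponentsWithStats(m)
for i in range(1,n):
    if s[i,4]>60: print(s[i],c[i].round(1))
for k in(-7,7): print("pred tab end",k,proj(W(p,[cov(240,-14,k,p[3]),cov(240,14,k,p[3])]),v).round(1).tolist())
cv2.imwrite("pics/tab%.2f.png"%o["t"],v["img"][:,:,::-1])
E
python3 tab.py
```

```text
t: 8.25
tool_pos: [0.6455, -0.0496, 0.4036]
tool_rot: [3.135, 0.199, -0.004]
contact_force: [0.8, 1.0, 0.7]
opening: 0.0855
grip_force: 0.0
scanner-frame tcp [0.046  0.0652] [ 0.6455 -0.0496  0.4036] 0.08545714852266603
[153 111  70   9 626] [187.7 115. ]
[ 312  163   53   55 2070] [337.3 191. ]
[161 200  65   9 576] [193.5 204. ]
[  0 263  39  57 377] [ 22.7 286.7]
pred tab end -7 [[363.9, 218.2], [324.4, 218.4]]
pred tab end 7 [[367.2, 201.2], [326.5, 201.4]]
```

The predicted tab end falls within 2 px of the blue blob, so the tab position is good. I'll move over it and descend.

```bash
python3 -m jog '[[0,0,0,0,1,0,1],[0,0,0,0,1,0,1],[0,0,0,0,0.17,0,1],[0,0,0,0,0,0,1]]'
python3 tab.py
python3 -m jog '[[0,0,0,0,0,1,1],[0,0,0,0,0,1,1],[0,0,0,0,0,1,1],[0,0,0,0,0,0.8,1],[0,0,0,0,0,0,1]]'; python3 tab.py
```

```text
t: 8.8
tool_pos: [0.654, -0.1104, 0.405]
tool_rot: [-3.134, -0.206, 0.001]
contact_force: [-0.1, -0.8, -0.2]
opening: 0.0856
grip_force: 0.0
scanner-frame tcp [0.0466 0.0039] [ 0.654  -0.1104  0.405 ] 0.08556963954668449
[113 112  64   9 551] [143.6 115.9]
[ 239  164   39   55 1953] [257.7 191.9]
[124 200  60   9 509] [154.  204.2]
[  0 289  15  41 188] [  6.  311.3]
pred tab end -7 [[276.6, 218.8], [236.8, 218.8]]
pred tab end 7 [[277.4, 201.9], [236.4, 201.8]]
t: 9.48
tool_pos: [0.6529, -0.1094, 0.2885]
tool_rot: [-3.133, -0.208, 0.007]
contact_force: [0.2, 1.1, -0.4]
opening: 0.0853
grip_force: 0.0
scanner-frame tcp [0.0456 0.0049] [ 0.6529 -0.1094  0.2885] 0.08529737521460053
[ 75 120  79  12 875] [113.5 125.5]
[373 129 112   4 203] [426.9 130.7]
[ 230  216   72  124 7693] [263.9 281.2]
[ 94 234  71   7 446] [128.  237.3]
pred tab end -7 [[299.7, 341.9], [225.7, 341.8]]
pred tab end 7 [[302.7, 317.3], [224.1, 317.2]]
```

```bash
python3 -m jog '[[0,0,0,0,0.2,0,1],[0,0,0,0,0,0,-1],[0,0,0,0,0,0,-1],[0,0,0,0,0,0,-1],[0,0,0,0,0,0,-1]]' 30
python3 -m jog '[[0,0,0,0,0,0,-1],[0,0,0,0,0,0,-1],[0,0,0,0,0,0,-1]]'; python3 tab.py
```

```text
t: 10.15
tool_pos: [0.6547, -0.1142, 0.2921]
tool_rot: [-3.13, -0.208, 0.0]
contact_force: [-3.3, 8.0, 3.1]
opening: 0.0273
grip_force: 32.5
t: 10.52
tool_pos: [0.6547, -0.1142, 0.2922]
tool_rot: [-3.13, -0.208, 0.0]
contact_force: [-1.5, 8.1, 2.9]
opening: 0.0277
grip_force: 32.5
scanner-frame tcp [ 0.0468 -0.    ] [ 0.6547 -0.1142  0.2922] 0.027733762204437896
[ 73 122  78  12 818] [109.9 127.1]
[366 131 114   4 207] [422.3 132.4]
[ 217  215   72  120 7359] [252.5 278.4]
[ 92 233  70   9 533] [126.7 237. ]
pred tab end -7 [[285.4, 337.1], [213.6, 336.6]]
pred tab end 7 [[287.5, 312.8], [211.3, 312.3]]
```

The tab is held, with 27.7 mm opening and 32 N grip, at radius 218 mm and angle 1.395 rad. I'll compute the arc table next.

```bash
cat > arc.py <<'E'
from station import status
import numpy as np,sys
p=np.load("p.npy");o=status.get_obs();g=o["tool_pos"].copy();g[2]+=.019
c,s=np.cos(p[2]),np.sin(p[2]);x=c*(g[0]-p[0])+s*(g[1]-p[1]);y=-s*(g[0]-p[0])+c*(g[1]-p[1])
dx,dz=.085-x,g[2]-.0965;r=np.hypot(dx,dz);a=np.arctan2(dz,dx)
print("t %.2f r %.4f a %.3f y %.4f"%(o["t"],r,a,y),"F",o["contact_force"].round(1),"open",o["opening"].round(4))
while a>0.001:
    b=max(0,a-float(sys.argv[1])); print("%.2f->%.2f row x %.3f z %.3f"%(a,b,-r*(np.cos(b)-np.cos(a))/.15,-r*(np.sin(b)-np.sin(a))/.15)); a=b
E
python3 -m jog '[[0,0,0,0,-0.05,0,-1],[0,0,0,0,0,0,-1]]'; python3 arc.py 0.17
```

```text
t: 10.82
tool_pos: [0.6548, -0.1142, 0.2922]
tool_rot: [-3.133, -0.207, -0.001]
contact_force: [-1.0, 5.8, 4.2]
opening: 0.0276
grip_force: 32.5Traceback (most recent call last):
  File "arc.py", line 6, in <module>
    print("t %.2f r %.4f a %.3f y %.4f"%(o["t"],r,a,y),"F",o["contact_force"].round(1),"open",o["opening"].round(4))
                                                                                              ^^^^^^^^^^^^^^^^^^
AttributeError: 'float' object has no attribute 'round'
```

```bash
sed -i 's/o\["opening"\].round(4)/round(o["opening"],4)/' arc.py; python3 arc.py 0.17; python3 -m jog '[[0,0,0,-0.24,-0.02,0.06,-1],[0,0,0,-0.24,-0.02,0.06,-1],[0,0,0,-0.24,-0.02,0.06,-1],[0,0,0,-0.24,0,0.06,-1],[0,0,0,-0.24,0,0.06,-1]]'; python3 arc.py 0.17
```

```text
t 10.82 r 0.2180 a 1.395 y -0.0000 F [-1.   5.8  4.2] open 0.0276
1.39->1.22 row x -0.238 z 0.064
1.22->1.05 row x -0.224 z 0.103
1.05->0.88 row x -0.204 z 0.140
0.88->0.71 row x -0.177 z 0.172
0.71->0.54 row x -0.145 z 0.199
0.54->0.37 row x -0.110 z 0.221
0.37->0.20 row x -0.071 z 0.237
0.20->0.03 row x -0.029 z 0.245
0.03->0.00 row x -0.001 z 0.051
t: 11.45
tool_pos: [0.6183, -0.119, 0.2818]
tool_rot: [3.134, 0.205, -0.0]
contact_force: [2.3, -0.7, 0.6]
opening: 0.0272
grip_force: 31.3
t 11.45 r 0.2176 a 1.219 y -0.0000 F [ 2.3 -0.7  0.6] open 0.0272
1.22->1.05 row x -0.223 z 0.104
1.05->0.88 row x -0.202 z 0.140
0.88->0.71 row x -0.176 z 0.173
0.71->0.54 row x -0.144 z 0.200
0.54->0.37 row x -0.108 z 0.221
0.37->0.20 row x -0.069 z 0.236
0.20->0.03 row x -0.028 z 0.245
0.03->0.00 row x -0.001 z 0.042
```

```bash
python3 -m jog '[[0,0,0,-0.22,0,0.1,-1],[0,0,0,-0.22,0,0.1,-1],[0,0,0,-0.22,0,0.1,-1],[0,0,0,-0.22,0,0.11,-1],[0,0,0,-0.22,0,0.11,-1]]'; python3 -m jog '[[0,0,0,-0.21,0,0.13,-1],[0,0,0,-0.2,0,0.14,-1],[0,0,0,-0.2,0,0.14,-1],[0,0,0,-0.2,0,0.14,-1],[0,0,0,-0.2,0,0.15,-1]]'; python3 arc.py 0.17;python3 tab.py
```

```text
t: 12.08
tool_pos: [0.5857, -0.1233, 0.2661]
tool_rot: [3.134, 0.205, -0.0]
contact_force: [2.3, -4.7, 1.3]
opening: 0.0277
grip_force: 30.6
t: 12.7
tool_pos: [0.5556, -0.1272, 0.2452]
tool_rot: [3.134, 0.205, -0.0]
contact_force: [2.3, -5.5, 1.3]
opening: 0.0276
grip_force: 29.7
t 12.70 r 0.2172 a 0.882 y -0.0000 F [ 2.3 -5.5  1.3] open 0.0276
0.88->0.71 row x -0.176 z 0.172
0.71->0.54 row x -0.144 z 0.199
0.54->0.37 row x -0.108 z 0.221
0.37->0.20 row x -0.070 z 0.236
0.20->0.03 row x -0.029 z 0.244
0.03->0.00 row x -0.001 z 0.046
scanner-frame tcp [-0.0532 -0.    ] [ 0.5556 -0.1272  0.2452] 0.02763460440554774
[  33   25   82   17 1086] [72.4 33.2]
[ 218  185   70  151 9394] [252.6 262.7]
pred tab end -7 [[336.7, 49.5], [158.0, 49.5]]
pred tab end 7 [[347.1, -55.1], [146.5, -55.0]]
```

```bash
python3 -m jog '[[0,0,0,-0.18,0.02,0.16,-1],[0,0,0,-0.18,0.02,0.17,-1],[0,0,0,-0.18,0.01,0.17,-1],[0,0,0,-0.17,0,0.18,-1],[0,0,0,-0.17,0,0.18,-1]]'; python3 -m jog '[[0,0,0,-0.15,0,0.19,-1],[0,0,0,-0.15,0,0.2,-1],[0,0,0,-0.14,0,0.2,-1],[0,0,0,-0.14,0,0.2,-1],[0,0,0,-0.14,0,0.2,-1]]'; python3 arc.py 0.13;python3 tab.py
```

```text
t: 13.38
tool_pos: [0.5295, -0.1307, 0.2192]
tool_rot: [-3.133, -0.206, 0.001]
contact_force: [-0.6, 3.6, 2.9]
opening: 0.0272
grip_force: 29.4
t: 14.0
tool_pos: [0.5082, -0.1335, 0.1891]
tool_rot: [-3.133, -0.206, 0.0]
contact_force: [1.0, 5.4, 0.2]
opening: 0.0277
grip_force: 29.5
t 14.00 r 0.2169 a 0.541 y -0.0001 F [1.  5.4 0.2] open 0.0277
0.54->0.41 row x -0.086 z 0.167
0.41->0.28 row x -0.064 z 0.177
0.28->0.15 row x -0.040 z 0.184
0.15->0.02 row x -0.016 z 0.187
0.02->0.00 row x -0.000 z 0.030
scanner-frame tcp [-1.01e-01 -1.00e-04] [ 0.5082 -0.1335  0.1891] 0.027681567741565712
[ 14 134  28  15 376] [ 28.2 140.9]
[  219   175    68   161 10250] [252.4 256. ]
pred tab end -7 [[140.8, 618.0], [380.0, 601.0]]
pred tab end 7 [[150.1, 679.7], [372.3, 672.5]]
```

```bash
python3 -m jog '[[0,0,0,-0.09,-0.02,0.16,-1],[0,0,0,-0.09,-0.01,0.17,-1],[0,0,0,-0.08,0,0.17,-1],[0,0,0,-0.08,0,0.17,-1],[0,0,0,-0.08,0,0.17,-1]]'; python3 -m jog '[[0,0,0,-0.07,0,0.17,-1],[0,0,0,-0.07,0,0.18,-1],[0,0,0,-0.06,0,0.18,-1],[0,0,0,-0.06,0,0.18,-1],[0,0,0,-0.06,0,0.18,-1]]'; python3 arc.py 0.1
```

```text
t: 14.68
tool_pos: [0.4956, -0.1352, 0.1646]
tool_rot: [3.135, 0.205, -0.001]
contact_force: [-2.6, 2.6, 1.2]
opening: 0.0273
grip_force: 29.4
t: 15.3
tool_pos: [0.4863, -0.1365, 0.1378]
tool_rot: [3.135, 0.205, -0.0]
contact_force: [-2.5, 3.0, 1.2]
opening: 0.0275
grip_force: 29.4
t 15.30 r 0.2167 a 0.282 y -0.0002 F [-2.5  3.   1.2] open 0.0275
0.28->0.18 row x -0.033 z 0.141
0.18->0.08 row x -0.019 z 0.143
0.08->0.00 row x -0.005 z 0.118
```

```bash
python3 -m jog '[[0,0,0,-0.03,0,0.14,-1],[0,0,0,-0.03,0,0.14,-1],[0,0,0,-0.03,0,0.14,-1],[0,0,0,-0.03,0,0.14,-1],[0,0,0,-0.03,0,0.14,-1]]'; python3 -m jog '[[0,0,0,-0.02,0,0.12,-1],[0,0,0,-0.02,0,0.12,-1],[0,0,0,-0.02,0,0.12,-1],[0,0,0,-0.02,0,0.12,-1],[0,0,0,-0.01,0,0.1,-1]]'; python3 arc.py 0.05
```

```text
t: 15.92
tool_pos: [0.4817, -0.1371, 0.1168]
tool_rot: [3.135, 0.205, -0.001]
contact_force: [-4.1, 1.8, 1.2]
opening: 0.0277
grip_force: 29.4
t: 16.55
tool_pos: [0.4794, -0.1373, 0.0997]
tool_rot: [3.135, 0.205, 0.0]
contact_force: [-4.3, 1.9, 1.0]
opening: 0.0277
grip_force: 29.4
t 16.55 r 0.2162 a 0.103 y -0.0001 F [-4.3  1.9  1. ] open 0.0277
0.10->0.05 row x -0.006 z 0.072
0.05->0.00 row x -0.002 z 0.072
0.00->0.00 row x -0.000 z 0.004
```

```bash
python3 -m jog '[[0,0,0,-0.03,0,0.1,-1],[0,0,0,-0.02,0,0.1,-1],[0,0,0,-0.02,0,0.1,-1],[0,0,0,0,0,0.1,-1],[0,0,0,0,0,0.1,-1]]'; python3 arc.py 0.05;  python3 -m jog '[[0,0,0,0,0,0.05,-1],[0,0,0,0,0,0.05,-1],[0,0,0,0,0,0,-1]]'; python3 arc.py 0.05
```

```text
t: 17.18
tool_pos: [0.4781, -0.1375, 0.0852]
tool_rot: [3.135, 0.206, 0.003]
contact_force: [3.6, 3.9, -0.1]
opening: 0.0277
grip_force: 29.5
t 17.18 r 0.2165 a 0.035 y -0.0002 F [ 3.6  3.9 -0.1] open 0.0277
0.04->0.00 row x -0.001 z 0.051
t: 17.55
tool_pos: [0.4779, -0.1376, 0.0819]
tool_rot: [3.135, 0.205, 0.003]
contact_force: [4.5, 3.0, -1.0]
opening: 0.0279
grip_force: 29.6
t 17.55 r 0.2166 a 0.020 y -0.0002 F [ 4.5  3.  -1. ] open 0.0279
0.02->0.00 row x -0.000 z 0.030
```

```bash
python3 -m jog '[[0,0,0,0,0,0.05,-1],[0,0,0,0,0,0.05,-1],[0,0,0,0,0,0,-1]]'; python3 -m jog '[[0,0,0,0,0,0.05,-1],[0,0,0,0,0,0.05,-1],[0,0,0,0,0,0,-1]]'; python3 arc.py 0.05
```

```text
t: 17.92
tool_pos: [0.4778, -0.1376, 0.0789]
tool_rot: [3.135, 0.205, 0.002]
contact_force: [4.4, 4.1, 0.1]
opening: 0.0274
grip_force: 29.6
t: 18.3
tool_pos: [0.4778, -0.1376, 0.0773]
tool_rot: [-3.135, -0.206, -0.001]
contact_force: [0.1, 5.6, 8.2]
opening: 0.0277
grip_force: 30.6
t 18.30 r 0.2167 a -0.001 y -0.0002 F [0.1 5.6 8.2] open 0.0277
```

It stops at a ≈ 0 with 8 N upward, so the cover is on its stop. I'll release and retreat upward.

```bash
python3 -m jog '[[0,0,0,0,0,0,1],[0,0,0,0,0,0,1],[0,0,0,0,0,0,1],[0,0,0,0,0,0,1],[0,0,0,0,0,0,1]]'; python3 -m jog '[[0,0,0,0,0,-0.5,1],[0,0,0,0,0,-1,1],[0,0,0,0,0,-1,1],[0,0,0,0,0,-1,1],[0,0,0,0,0,-1,1]]' >/dev/null;  python3 -m jog '[[0,0,0,-1,0,-1,1],[0,0,0,0,0,0,1],[0,0,0,0,0,0,1]]'
python3 - <<'E'
from fit import *
from station import viewer
p=np.load("p.npy");t=[]
for n,(x0,y0,x1,y1) in {"scene":(100,100,310,260),"side":(200,122,320,282)}.items():
    v=viewer.get_image(n);s=2.4 if n=="scene" else 2.4
    im=cv2.resize(v["img"][y0:y1,x0:x1,::-1],None,fx=s,fy=s,interpolation=cv2.INTER_CUBIC)
    def poly(P,c): cv2.polylines(im,[((proj(W(p,P),v)+.5-[x0,y0])*s).round().astype(int)],True,c,1,cv2.LINE_AA)
    poly([cov(175,-100,6,0),cov(175,100,6,0),cov(0,100,6,0),cov(0,-100,6,0)],(255,0,255))
    poly([cov(240,-14,7,0),cov(240,14,7,0),cov(175,14,7,0),cov(175,-14,7,0)],(255,255,255))
    t.append(im)
im=np.hstack(t);print(im.shape);cv2.imwrite("pics/fin.png",im)
E
```

```text
t: 18.92
tool_pos: [0.4772, -0.1377, 0.0758]
tool_rot: [3.135, 0.205, -0.001]
contact_force: [-0.3, -1.0, 0.2]
opening: 0.0853
grip_force: 0.0
t: 19.92
tool_pos: [0.4476, -0.1414, 0.2411]
tool_rot: [3.135, 0.205, 0.001]
contact_force: [-0.0, 0.5, 0.1]
opening: 0.085
grip_force: 0.0
(384, 792, 3)
```

View pics/fin.png

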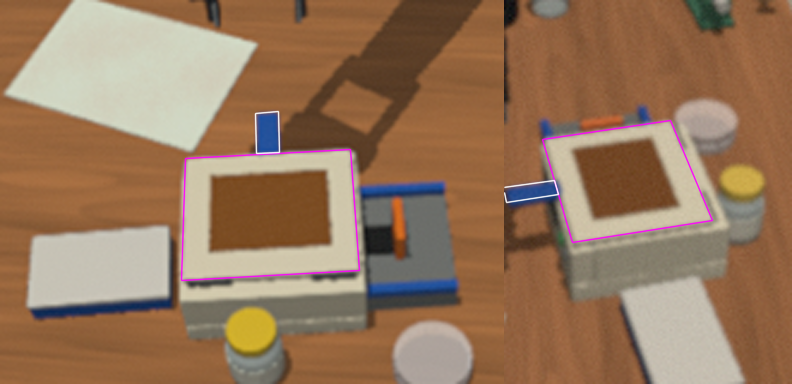

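The final picture shows the cover flat on the wireframe for shut, with the tab at (267,132) on its outline. The tray handle is close in at (398,225) and the bystanders are in place, so I'm handing in.

```bash
python3 -c "from station import finish_job; print(finish_job())"
```

```text
the job is handed in; nothing more can be done
None
```

The tray is fully home against its stop, the cover was guided down and rests shut, the gripper has let go and moved clear, and the job was handed in at about 20 s.

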